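Find the free access panel of the test rig console and push it open

TASK

Four identical steel access panels lie flush in a row in the top of the grey console; one of them is free and the others are held firm from below. With closed fingertips, press near the edge of one panel after another without forcing them until you find the one that rocks about its mid line, push that edge on down until the panel stands open at 45 degrees or more, and leave it open. Grasp nothing, and leave the things lying on and around the console where they are.

Things in the scene. Friction and masses are not known exactly. Their poses are not given: they have to be found in the camera images.
- console: grey steel console fixed to the bench, 290 x 580 x 100 mm. Origin: on the bench under the centre of the row of panels. Its x axis points away from the robot (within its yaw), its y axis runs along the row, z up. The deck is level, 100 mm above the bench; from the origin it reaches 125 mm to -x, 165 mm to +x and 290 mm to either side. A black knob and a brass needle valve stand on its far strip at about x = +122 mm, y = +165 to +235 mm, up to about 60 mm above the deck.
- panel1_mid (a point): centre of the top face of panel 1 (at y = +180 mm along the console's row, x = 0, flush with the deck): a bare steel plate 110 mm (console x) by 80 mm (console y), 4 mm thick, in an opening 114 x 84 mm. Same axes as the console while the panel is level. All four panels look alike; one of them, different each time, is free and three are held firm from below.
- panel1 (a joint): tilt of panel 1 in rad about its mid line (along console y): 0 level, positive: edge nearest the robot down, negative: far edge down; stops at +-1.1. Free, it turns under 2 to 5 N pressed 20 to 45 mm from that line, stays where left, and has 70 mm of clear space below. Firm, it rests on a rubber pad and yields under 0.08 rad (3 mm at the edge) at 25 N; press no harder than that.
- panel2_mid (a point): centre of the top face of panel 2 (at y = +60 mm along the console's row, x = 0, flush with the deck): a bare steel plate 110 mm (console x) by 80 mm (console y), 4 mm thick, in an opening 114 x 84 mm. Same axes as the console while the panel is level. All four panels look alike; one of them, different each time, is free and three are held firm from below.
- panel2 (a joint): tilt of panel 2 in rad about its mid line (along console y): 0 level, positive: edge nearest the robot down, negative: far edge down; stops at +-1.1. Free, it turns under 2 to 5 N pressed 20 to 45 mm from that line, stays where left, and has 70 mm of clear space below. Firm, it rests on a rubber pad and yields under 0.08 rad (3 mm at the edge) at 25 N; press no harder than that.
- panel3_mid (a point): centre of the top face of panel 3 (at y = -60 mm along the console's row, x = 0, flush with the deck): a bare steel plate 110 mm (console x) by 80 mm (console y), 4 mm thick, in an opening 114 x 84 mm. Same axes as the console while the panel is level. All four panels look alike; one of them, different each time, is free and three are held firm from below.
- panel3 (a joint): tilt of panel 3 in rad about its mid line (along console y): 0 level, positive: edge nearest the robot down, negative: far edge down; stops at +-1.1. Free, it turns under 2 to 5 N pressed 20 to 45 mm from that line, stays where left, and has 70 mm of clear space below. Firm, it rests on a rubber pad and yields under 0.08 rad (3 mm at the edge) at 25 N; press no harder than that.
- panel4_mid (a point): centre of the top face of panel 4 (at y = -180 mm along the console's row, x = 0, flush with the deck): a bare steel plate 110 mm (console x) by 80 mm (console y), 4 mm thick, in an opening 114 x 84 mm. Same axes as the console while the panel is level. All four panels look alike; one of them, different each time, is free and three are held firm from below.
- panel4 (a joint): tilt of panel 4 in rad about its mid line (along console y): 0 level, positive: edge nearest the robot down, negative: far edge down; stops at +-1.1. Free, it turns under 2 to 5 N pressed 20 to 45 mm from that line, stays where left, and has 70 mm of clear space below. Firm, it rests on a rubber pad and yields under 0.08 rad (3 mm at the edge) at 25 N; press no harder than that.
- stopwatch: chrome stopwatch lying on the far strip of the console deck, 52 mm across, 14 mm high, crown to its +x; origin at centre of underside. Bystander.
- tee: stainless pipe tee lying on the far strip of the deck, 62 mm long (its y), branch 34 mm to its -x, 30 mm high; origin under the centre of the run. Bystander.
- trap_cover: glossy green domed trap cover on the far strip of the deck, 72 mm across, 30 mm high; origin at centre of underside. Bystander.
- coupon: copper test coupon 60 x 22 x 4 mm lying on the deck between two panels; origin at centre of underside. Bystander.
- plug: brass plug, 22 mm across, 22 mm high, standing on the deck between two panels; origin at centre of underside. Bystander.
- wrench: steel wrench lying on the bench to the robot's right of the console; origin under its middle. Bystander.
- paste_jar: white jar, 60 mm across, 75 mm high, on the bench to the left of the console; origin at centre of underside. Bystander.

How it is judged:
By the outcome, as a careful person would: the job done as asked, in the order asked, and still so for the second after the job is handed in, with the robot touching nothing.
It also fails if it takes over 48 s, if anything falls off the work surface, if the arm or the gripper's body presses on something with over 40 N, if the wrist force passes 120 N, or if a joint passes its speed limit or range.

ROBOT

A 6-joint arm with a two-finger parallel gripper is mounted at the origin on the work surface. World frame = base frame: x ahead of the robot, y to its left, z up, the work surface at z = 0. Lengths are in mm, angles in rad, forces in N, time in s.
With the tool pointing down it reaches from about 350 to 775 mm from the base axis. Payload 7.3 kg.
Tool frame: the origin (TCP) lies midway between the tips of the shut fingers; the grasp point (between the pads) lies bot.tcp_to_grasp behind it (bot.tcp_to_grasp is the distance from the TCP to the grasp point, in mm); z points along the fingers, y is the direction in which the jaws open and shut (so a half turn about z gives the same grasp; the last joint's range is limited). The gripper opens to 92 mm and grips with 3 to 60 N. Pads are 19 mm wide; open, the fingers measure 130 mm over their backs; the gripper's body (75 mm by 190 mm) begins 47 mm behind the grasp point.
Start: joints at [-1.421, 0.342, 1.524, -0, 1.275, -0.146], TCP at [153.063, -502.212, 226.741] pointing down, gripper open.
Joint ranges: [-2.53, 2.53], [-0.77, 2.02], [0.04, 2.7], [-1, 4.14], [0.28, 2.66], [-3.11, 3.11]. Speed limits (rad/s): [2.57, 2.57, 3.14, 3.14, 3.14, 3.14].

INTERFACE

Orientations are given as [roll, pitch, yaw] about the fixed x, y, z axes, in that order (R = Rz(yaw) Ry(pitch) Rx(roll)).
In Python, from plant import bot gives the robot as it stands.
- The arm moves only by the shell command python3 -m inch 'ROWS'. ROWS is JSON, one flat list of numbers, 7 for each row, row after row: the shift along the world's x, y, z in cm, then the turn, a rotation vector about the world's x, y, z in degrees, then the gripper command: -1 is shut, 1 is fully open, values between are in proportion. In form: [tx, ty, tz, ax, ay, az, fingers, tx, ty, tz, ax, ay, az, fingers, ...]. A call has exactly 5 rows; each row is the pose to reach, as a shift and turn from the pose measured when the call began; what a row does not reach only later rows make up. A row lasts 1/10 s, in which the tool goes at most 50 mm and 8.59 degrees, less where a joint would pass 70% of its speed; a pose out of reach is approached as far as the arm can. A call with a gripper value outside its range is refused whole. The fingers move at their own pace and stop on an object; the grip force is fixed at half the most. Time passes only in rows, so rows that repeat a pose let the fingers close, or fill a call up. It gives the time, the measured TCP pose, the force and the opening at its end, in the units of the state.
- bot.get_obs(): the state, without advancing time (a new reading comes with each control period).
- bot.capture(name): name is "scene" or "side" or "wrist"; returns the picture (400x640x3 uint8, red, green, blue); there is no depth.
- bot.calibration(name): a dict with "fx", "fy", "cx", "cy" (pixels), "cam_to_world" (4x4, takes a point from camera to world coordinates). Camera axes: x right, y down, z forward; pixel columns grow to the right and rows downward; lengths in mm; the calibration is good to about 2 mm. A picture is of the moment at which its call begins: read the wrist's pose just before it. calibration takes no time and is no camera call; for the wrist camera it gives the pose at the moment of the call.
- bot.close_job(): hands the job in, once; it reports no verdict.
The state is a dict: "time": time; "joint_positions": joint angles; "dq": joint speeds; "tau": joint torques, N m; "tool_pos": TCP position; "tcp_rot": TCP orientation; "contact_force": force on the tool from outside, world axes, zero at the start; "moment": the same for the moment, N m; "grip_width": finger opening in mm.
Only numpy, scipy, OpenCV 4.12 (cv2) and the standard library are available. Lean on these libraries where they do the work, as an engineer would, in place of code of your own. Each camera call takes 0.05 s, during which the arm holds its last target.

## Working session

There is one attempt and no reset: what is moved stays moved. The work goes in short steps, Python scripts to look and compute and a shell command to move; the robot and the scene stay as the last step left them, time stands still between calls to the robot, and variables do not carry over. Pictures are saved under pics/ and viewed, and the job is handed in when it is done.

```bash
mkdir -p pics; ls; python3 - <<'E'
from plant import bot
import cv2,numpy as np
o=bot.get_obs(); print(o['time'],o['tool_pos'],o['tcp_rot'],o['contact_force'],o['grip_width'],bot.tcp_to_grasp)
for n in("scene","side"):
    im=bot.capture(n); cv2.imwrite(f"pics/{n}0.png",im[:,:,::-1])
    c=bot.calibration(n); print(n,c['fx'],c['cx'],c['cy'],np.round(c['cam_to_world'],3).tolist())
E
```

```text
pics
0.0 [ 152.974058   -501.77711935  226.02971593] [-3.13999452e+00 -1.87588201e-04  2.95783750e-01] [ 0.64537408 -0.26319654 -0.30368639] 91.76129077021741 18.8
scene 445.1387013615621 325.53386348613265 200.4513030826627 [[0.151, 0.695, -0.703, 1481.22], [0.988, -0.114, 0.1, -146.426], [-0.011, -0.71, -0.704, 1039.959], [0.0, 0.0, 0.0, 1.0]]
side 447.2884477352098 318.1315771609311 198.90272983866276 [[0.856, -0.369, 0.362, -39.269], [-0.517, -0.595, 0.616, -1026.145], [-0.012, -0.714, -0.7, 1224.136], [0.0, 0.0, 0.0, 1.0]]
```

View pics/scene0.png

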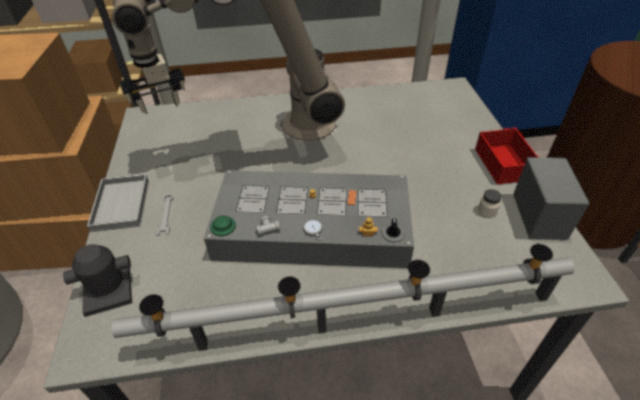

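View pics/side0.png

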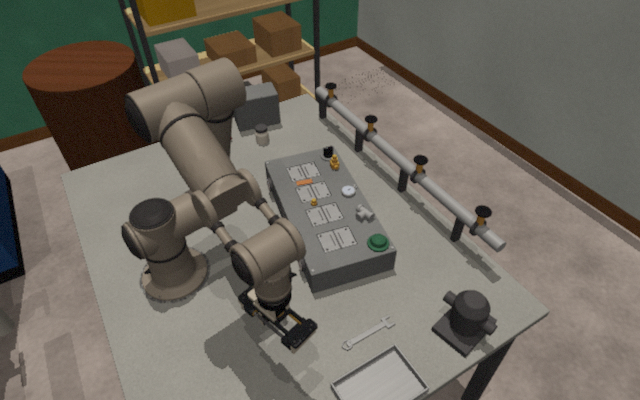

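The scene view shows the console with four panels at about (253,199), (293,200), (332,201) and (372,202), which are panels 4 to 1. The plug is at (312,193) and the coupon at (352,197). I'll zoom in for accurate positions.

```bash
python3 - <<'E'
import cv2
im=cv2.imread("pics/scene0.png")[165:270,200:420]
cv2.imwrite("pics/z1.png",cv2.resize(im,None,fx=3.6,fy=3.6,interpolation=cv2.INTER_CUBIC))
im=cv2.imread("pics/side0.png")[140:290,255:400]
cv2.imwrite("pics/z2.png",cv2.resize(im,None,fx=4,fy=4,interpolation=cv2.INTER_CUBIC))
E
```

```text
(no output)
```

View pics/z1.png

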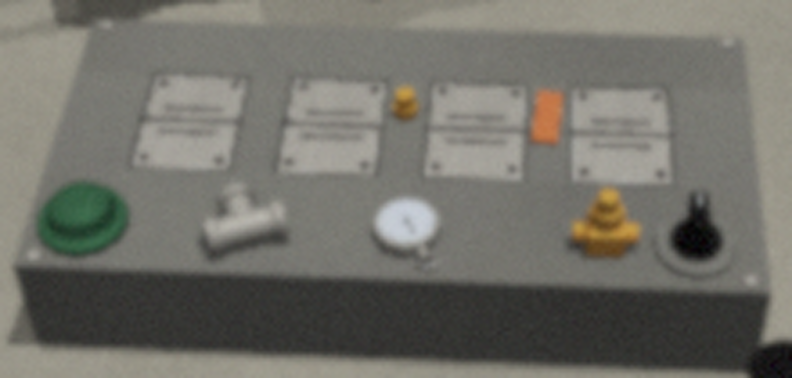

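View pics/z2.png

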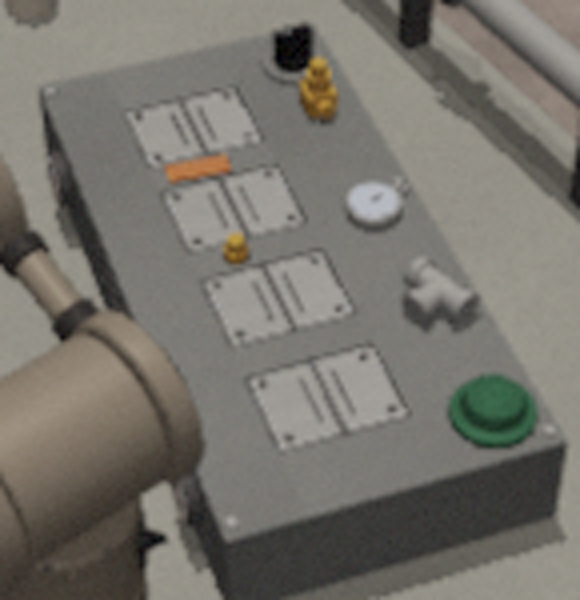

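```bash
cat > h.py <<'E'
import numpy as np
from plant import bot
def ray(cam,u,v,z):
    c=bot.calibration(cam); T=np.array(c['cam_to_world'])
    d=T[:3,:3]@[(u-c['cx'])/c['fx'],(v-c['cy'])/c['fy'],1]; o=T[:3,3]
    return (o+d*(z-o[2])/d[2])
def fit(A,B): # B=R A+t 2d
    a=A-A.mean(0);b=B-B.mean(0)
    th=np.arctan2((a[:,0]*b[:,1]-a[:,1]*b[:,0]).sum(),(a*b).sum())
    R=np.array([[np.cos(th),-np.sin(th)],[np.sin(th),np.cos(th)]])
    return th,R,B.mean(0)-R@A.mean(0)
E
python3 - <<'E'
from h import *
Y=[-180,-60,60,180]
S=[[(155,76),(247,77),(233,170),(134,167)],[(292,79),(386,81),(377,175),(278,172)],[(430,83),(525,86),(523,180),(424,177)],[(571,88),(666,91),(671,183),(572,182)]]
D=[[(249,380),(374,345),(409,402),(281,449)],[(205,284),(323,250),(354,297),(237,346)],[(165,184),(284,164),(304,222),(196,250)],[(127,109),(234,86),(261,140),(152,166)]]
A=[];B=[];A2=[];B2=[]
for y,s,d in zip(Y,S,D):
    for (u,v),(dx,dy) in zip(s,[(-55,-40),(-55,40),(55,40),(55,-40)]):
        A.append((dx,y+dy));B.append(ray("scene",200+u/3.6-.4,165+v/3.6-.4,100)[:2])
    for (u,v),(dx,dy) in zip(d,[(-55,40),(55,40),(55,-40),(-55,-40)]):
        A2.append((dx,y+dy));B2.append(ray("side",255+u/4-.4,140+v/4-.4,100)[:2])
for a,b in((A,B),(A2,B2),(A+A2,B+B2)):
    a=np.array(a,float);b=np.array(b); th,R,t=fit(a,b); r=b-(a@R.T+t)
    print(th,t,np.sqrt((r**2).mean(0)),abs(r).max(0))
for y in Y[::-1]: print(y,[np.round(R@[x,y]+t) for x in(-38,0,38)])
# plug and coupon
pt=ray("scene",200+405/3.6,165+116/3.6,100)[:2]; print('plug',R.T@(pt-t))
pt=ray("scene",200+548/3.6,165+118/3.6,104)[:2]; print('coupon',R.T@(pt-t))
E
```

```text
-0.20443637941489357 [534.19642282 -52.75445436] [0.88151715 1.53867982] [1.63976755 4.02498095]
-0.20304179728957755 [536.96402998 -50.82853037] [3.54057448 5.35375931] [ 6.69826685 13.46675366]
-0.20373784364162786 [535.5802264  -51.79149236] [2.92656981 4.05707743] [ 8.15797304 14.45314964]
180 [array([535., 132.]), array([572., 124.]), array([609., 117.])]
60 [array([511.,  15.]), array([548.,   7.]), array([585.,  -1.])]
-60 [array([ 486., -103.]), array([ 523., -111.]), array([ 561., -118.])]
-180 [array([ 462., -220.]), array([ 499., -228.]), array([ 536., -236.])]
plug [-13.56382372  -0.54388821]
coupon [-11.95143058 119.28141855]
```

```bash
python3 -m inch '[3.4,3.2,0,0,0,-4,-1, 6.8,6.4,0,0,0,-8,-1, 10.2,9.6,0,0,0,-12,-1, 13.6,12.8,0,0,0,-16,-1, 17,16,0,0,0,-20,-1]'
```

```text
time: 0.6
tool_pos: [323.9, -340.2, 225.9]
tcp_rot: [-3.14, 0.0, -0.057]
contact_force: [0.6, -0.3, 0.7]
grip_width: 56.2
```

```bash
python3 -m inch '[3.3,3,-1,0,0,-3,-1, 6.6,6,-2,0,0,-6,-1, 10,9,-4,0,0,-8.4,-1, 13.3,12,-7,0,0,-8.4,-1, 13.3,12,-10,0,0,-8.4,-1]'
```

```text
time: 1.1
tool_pos: [460.0, -217.3, 125.3]
tcp_rot: [-3.14, -0.003, -0.199]
contact_force: [0.3, -0.5, -0.9]
grip_width: 16.5
```

```bash
python3 -m inch '[0,0,0,0,0,0,-1,0,0,-0.5,0,0,0,-1,0,0,-0.9,0,0,0,-1,0,0,-0.9,0,0,0,-1,0,0,-0.9,0,0,0,-1]'; python3 - <<'E'
from plant import bot
import cv2
cv2.imwrite("pics/w1.png",bot.capture("wrist")[:,:,::-1]);cv2.imwrite("pics/s1.png",bot.capture("scene")[130:280,180:440,::-1].repeat(3,0).repeat(3,1))
print(bot.get_obs()['contact_force'])
E
```

```text
time: 1.6
tool_pos: [460.0, -218.2, 117.3]
tcp_rot: [-3.14, -0.004, -0.2]
contact_force: [0.4, -0.3, -0.0]
grip_width: 0.5
[-0.11566074 -0.394022   -0.538763  ]
```

View pics/w1.png

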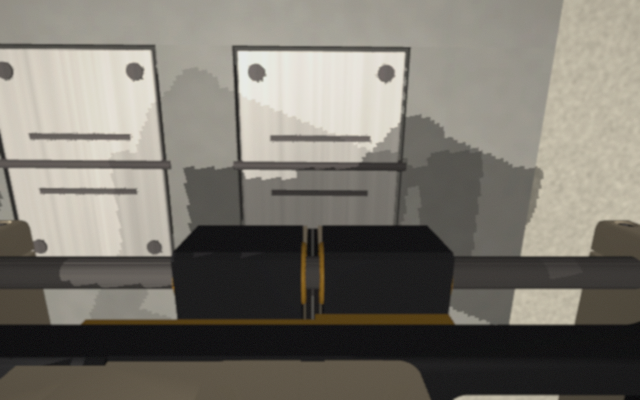

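View pics/s1.png

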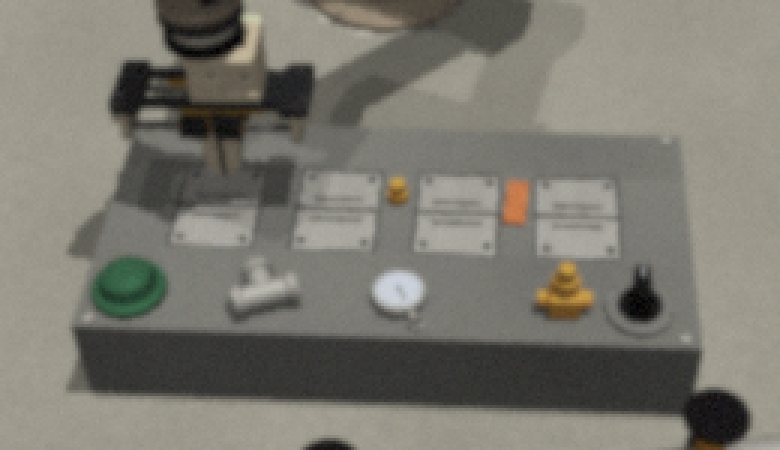

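The wrist view shows the shut fingers at (313,270), centred on panel 4, which spans columns 235–408, and square to it. Next I lower gently.

```bash
python3 -m inch '[-0.2,-0.2,-0.4,0,0,0,-1,-0.2,-0.2,-0.8,0,0,0,-1,-0.2,-0.2,-1.2,0,0,0,-1,-0.2,-0.2,-1.4,0,0,0,-1,-0.2,-0.2,-1.4,0,0,0,-1]'
```

```text
time: 2.2
tool_pos: [457.9, -219.7, 102.6]
tcp_rot: [-3.14, -0.003, -0.2]
contact_force: [-0.6, 0.6, 0.4]
grip_width: 0.6
```

```bash
python3 -m inch '[0,0,-0.1,0,0,0,-1,0,0,-0.2,0,0,0,-1,0,0,-0.3,0,0,0,-1,0,0,-0.35,0,0,0,-1,0,0,-0.35,0,0,0,-1]'
```

```text
time: 2.7
tool_pos: [457.9, -219.7, 99.6]
tcp_rot: [-3.14, -0.003, -0.2]
contact_force: [-0.9, 0.7, 4.2]
grip_width: 0.8
```

```bash
python3 -m inch '[0,0,-0.05,0,0,0,-1,0,0,-0.1,0,0,0,-1,0,0,-0.1,0,0,0,-1,0,0,-0.1,0,0,0,-1,0,0,-0.1,0,0,0,-1]'
```

```text
time: 3.2
tool_pos: [457.9, -219.7, 99.3]
tcp_rot: [-3.14, -0.004, -0.199]
contact_force: [-2.3, 1.9, 6.6]
grip_width: 0.2
```

```bash
python3 -m inch '[0,0,-0.05,0,0,0,-1,0,0,-0.1,0,0,0,-1,0,0,-0.15,0,0,0,-1,0,0,-0.15,0,0,0,-1,0,0,-0.15,0,0,0,-1]'
```

```text
time: 3.7
tool_pos: [458.0, -219.7, 99.0]
tcp_rot: [-3.141, -0.004, -0.199]
contact_force: [-3.7, 2.7, 12.0]
grip_width: 0.4
```

Panel 4 is firm: 12 N at about 1 mm of yield. On to panel 3.

```bash
python3 -m inch '[0,0,1,0,0,0,-1,0.6,2.9,2,0,0,0,-1,1.4,7,2,0,0,0,-1,2.4,11.7,1.5,0,0,0,-1,2.4,11.7,0.5,0,0,0,-1]'
```

```text
time: 4.2
tool_pos: [482.9, -98.4, 104.7]
tcp_rot: [-3.14, -0.006, -0.194]
contact_force: [0.7, 0.2, -0.5]
grip_width: 0.3
```

```bash
python3 -m inch '[0,0,0,0,0,0,-1,0,0,0,0,0,0,-1,0,0,0,0,0,0,-1,0,0,0,0,0,0,-1,0,0,0,0,0,0,-1]'
```

```text
time: 4.7
tool_pos: [483.0, -99.3, 104.9]
tcp_rot: [-3.14, -0.006, -0.196]
contact_force: [0.2, 0.2, -0.0]
grip_width: 0.5
```

```bash
python3 -m inch '[-0.2,-0.3,-0.1,0,0,0,-1,-0.2,-0.3,-0.2,0,0,0,-1,-0.2,-0.3,-0.3,0,0,0,-1,-0.2,-0.3,-0.4,0,0,0,-1,-0.2,-0.3,-0.5,0,0,0,-1]'
```

```text
time: 5.2
tool_pos: [480.9, -102.2, 99.9]
tcp_rot: [-3.14, -0.006, -0.195]
contact_force: [-0.9, 0.5, 1.8]
grip_width: 0.8
```

```bash
python3 -m inch '[0,0,-0.1,0,0,0,-1,0,0,-0.15,0,0,0,-1,0,0,-0.15,0,0,0,-1,0,0,-0.15,0,0,0,-1,0,0,-0.15,0,0,0,-1]'
```

```text
time: 5.7
tool_pos: [480.9, -102.2, 99.1]
tcp_rot: [-3.14, -0.007, -0.195]
contact_force: [-2.9, 0.5, 8.5]
grip_width: 0.5
```

```bash
python3 -m inch '[0,0,-0.05,0,0,0,-1,0,0,-0.1,0,0,0,-1,0,0,-0.15,0,0,0,-1,0,0,-0.15,0,0,0,-1,0,0,-0.15,0,0,0,-1]'
```

```text
time: 6.2
tool_pos: [481.0, -102.3, 98.8]
tcp_rot: [-3.141, -0.008, -0.195]
contact_force: [-4.5, 0.4, 11.9]
grip_width: 0.5
```

Panel 3 is firm too, at 11.9 N. I go to panel 2, passing above the plug.

```bash
python3 -m inch '[0,0,2,0,0,0,-1,0.3,1.5,4,0,0,0,-1,1.2,5.8,4,0,0,0,-1,2,10,4,0,0,0,-1,2.4,11.7,2,0,0,0,-1]'
```

```text
time: 6.7
tool_pos: [507.0, 17.5, 120.8]
tcp_rot: [-3.139, -0.013, -0.193]
contact_force: [-0.3, -1.0, -1.0]
grip_width: 0.5
```

```bash
python3 -m inch '[0,0,0,0,0,0,-1,0,0,-0.5,0,0,0,-1,0,0,-1,0,0,0,-1,0,0,-1,0,0,0,-1,0,0,-1,0,0,0,-1]'
```

```text
time: 7.2
tool_pos: [507.0, 16.6, 110.9]
tcp_rot: [-3.139, -0.013, -0.194]
contact_force: [0.3, -0.4, 0.3]
grip_width: 0.5
```

```bash
python3 -m inch '[-0.1,-0.1,-0.3,0,0,0,-1,-0.1,-0.1,-0.6,0,0,0,-1,-0.1,-0.1,-0.8,0,0,0,-1,-0.1,-0.1,-1,0,0,0,-1,-0.1,-0.1,-1.1,0,0,0,-1]'
```

```text
time: 7.7
tool_pos: [505.9, 15.6, 99.8]
tcp_rot: [-3.14, -0.013, -0.194]
contact_force: [-1.1, -0.8, 1.5]
grip_width: 0.5
```

```bash
python3 -m inch '[0,0,-0.1,0,0,0,-1,0,0,-0.15,0,0,0,-1,0,0,-0.15,0,0,0,-1,0,0,-0.15,0,0,0,-1,0,0,-0.15,0,0,0,-1]'
```

```text
time: 8.2
tool_pos: [505.9, 15.6, 98.3]
tcp_rot: [-3.14, -0.013, -0.194]
contact_force: [-1.4, 0.2, 1.9]
grip_width: 0.8
```

```bash
python3 -m inch '[0,0,-0.05,0,0,0,-1,0,0,-0.1,0,0,0,-1,0,0,-0.15,0,0,0,-1,0,0,-0.15,0,0,0,-1,0,0,-0.15,0,0,0,-1]'
```

```text
time: 8.7
tool_pos: [505.9, 15.6, 96.8]
tcp_rot: [-3.139, -0.013, -0.194]
contact_force: [-1.0, -0.6, 1.4]
grip_width: 0.4
```

Panel 2 yields under about 1.5 N with 3 mm of travel, so it is the free one. I push it on down, moving slightly inward.

```bash
python3 -m inch '[0,0,-0.3,0,0,0,-1,0.1,0,-0.7,0,0,0,-1,0.2,0,-1.1,0,0,0,-1,0.35,-0.1,-1.5,0,0,0,-1,0.5,-0.1,-1.9,0,0,0,-1]'
```

```text
time: 9.2
tool_pos: [511.4, 14.6, 77.5]
tcp_rot: [-3.139, -0.014, -0.194]
contact_force: [0.7, -0.8, 4.2]
grip_width: 0.3
```

```bash
python3 -m inch '[0.1,0,-0.3,0,0,0,-1,0.3,-0.1,-0.7,0,0,0,-1,0.5,-0.1,-1.1,0,0,0,-1,0.6,-0.1,-1.4,0,0,0,-1,0.6,-0.1,-1.4,0,0,0,-1]'
```

```text
time: 9.7
tool_pos: [516.3, 13.8, 63.0]
tcp_rot: [-3.139, -0.011, -0.194]
contact_force: [-4.9, 0.6, 5.0]
grip_width: 0.6
```

```bash
python3 - <<'E'
from plant import bot
import cv2
cv2.imwrite("pics/s2.png",cv2.resize(bot.capture("scene")[130:280,200:440,::-1],None,fx=3.3,fy=3.3,interpolation=2))
E
```

```text
(no output)
```

View pics/s2.png

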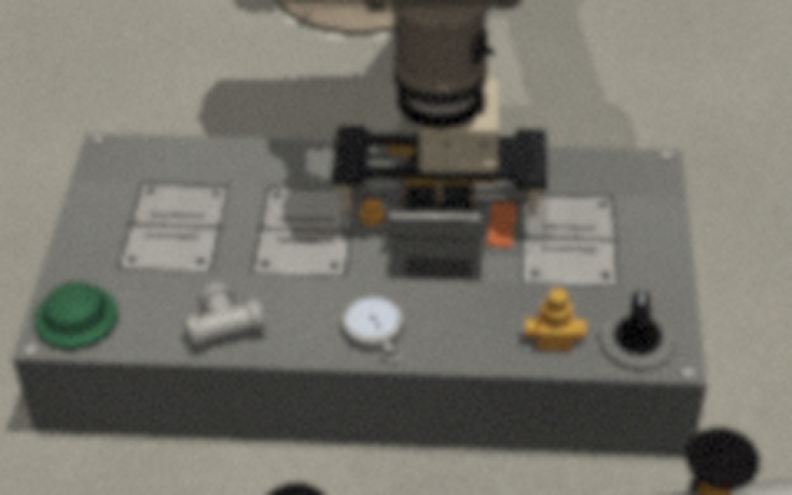

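Panel 2 stands steeply open: its far edge is up at (435,215), with the dark opening below it. The plug and coupon look undisturbed. I withdraw straight up.

```bash
python3 -m inch '[-0.2,0,0.3,0,0,0,-1,-0.4,0.1,1.5,0,0,0,-1,-0.4,0.1,3.5,0,0,0,-1,-0.4,0.1,6,0,0,0,-1,-0.4,0.1,9,0,0,0,-1]'
```

```text
time: 10.25
tool_pos: [511.8, 14.9, 154.1]
tcp_rot: [-3.139, -0.01, -0.194]
contact_force: [0.3, -0.8, -0.3]
grip_width: 0.6
```

```bash
python3 -m inch '[-2,0,3,0,0,0,-1,-5,0,6,0,0,0,-1,-8,0,9,0,0,0,-1,-10,0,10,0,0,0,-1,-10,0,10,0,0,0,-1]'; python3 - <<'E'
from plant import bot
import cv2
cv2.imwrite("pics/s3.png",cv2.resize(bot.capture("scene")[130:280,200:440,::-1],None,fx=3.3,fy=3.3,interpolation=2))
cv2.imwrite("pics/d3.png",cv2.resize(bot.capture("side")[130:290,240:410,::-1],None,fx=3.5,fy=3.5,interpolation=2))
print(bot.get_obs()['contact_force'])
E
```

```text
time: 10.75
tool_pos: [410.8, 15.0, 256.6]
tcp_rot: [-3.139, -0.015, -0.194]
contact_force: [1.0, 0.5, -0.6]
grip_width: 0.6
[ 0.3564146   0.38585312 -0.08252328]
```

View pics/s3.png

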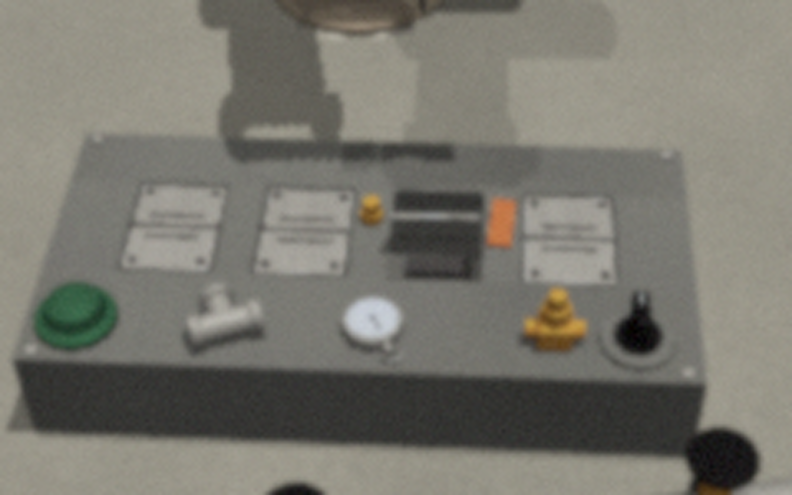

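View pics/d3.png

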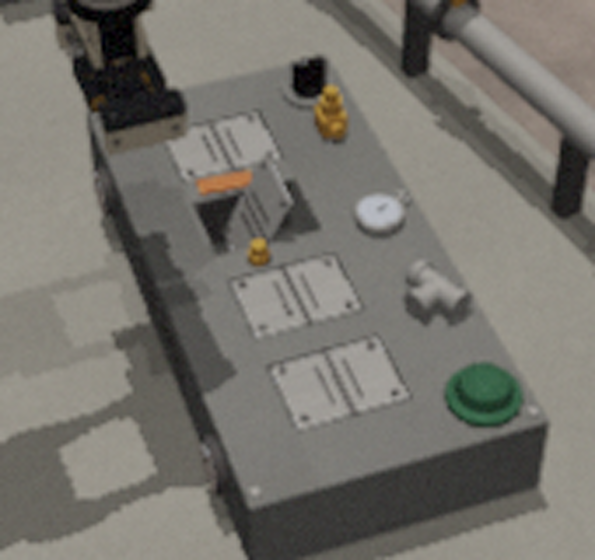

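Panel 2 stays open with the arm clear, and its raised edge is at row 216 of the crop, columns 390–482. I check the angle by projection before handing in.

```bash
python3 - <<'E'
from h import *
import cv2
c=bot.calibration("scene");T=np.linalg.inv(np.array(c['cam_to_world']))
th=-.204;R=np.array([[np.cos(th),-np.sin(th)],[np.sin(th),np.cos(th)]])
for a in(40,45,50,55,60,63):
    r=np.radians(a);p=R@[55*np.cos(r),60]+[534.5,-52.3]
    q=T@[*p,100+55*np.sin(r),1];print(a,[round(v,1) for v in((c['fx']*q[0]/q[2]+c['cx']-200)*3.3,(c['fy']*q[1]/q[2]+c['cy']-130)*3.3)])
E
```

```text
40 [np.float64(433.9), np.float64(238.7)]
45 [np.float64(434.1), np.float64(233.1)]
50 [np.float64(434.2), np.float64(227.6)]
55 [np.float64(434.4), np.float64(222.2)]
60 [np.float64(434.6), np.float64(216.8)]
63 [np.float64(434.7), np.float64(213.7)]
```

The raised edge at row 216 corresponds to about 60°, well past 45°.

```bash
python3 -c "
from plant import bot
print(bot.close_job(), bot.get_obs()['time'])"
```

```text
the job is handed in; nothing more can be done
the job is handed in; nothing more can be done
```

Panel 2 was the free one. It now stands open at about 60° with its near edge down, and the job is handed in.

- **Search:** I pressed the near edges with shut fingertips in the order 4, 3, 2. Panels 4 and 3 were firm, giving about 12 N at roughly 1 mm of yield. Panel 2 gave way under 1–2 N. I did not press panel 1.
- **Opening:** I pushed panel 2's near edge down about 37 mm. The highest tool reading at the end of any move was about 13 N in total, while pressing panel 4.
- **Last checks:** With the arm clear and contact force near zero, I worked out the 60° from the panel's raised edge in the scene picture. It agrees with the 58° or so I estimated from the fingertip position. In the last pictures everything lying on the console, the plug and coupon included, looks unmoved. The wrench and jar were outside those cropped pictures, and the arm did not work near them.
- **Disagreement:** My corner readings from the side camera scattered by up to about 13 mm in fitting the console's position, against 4 mm from the scene camera. I relied mainly on the scene camera, and the wrist picture and the first contact heights agreed with it.

The last move ended at 10.75 s, against the 48 s limit.

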